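Face up a tin of wood finish and chock it

TASK

Push the tin of wood finish back until it rests against the rail of its stand, then roll it along the rail with a fingertip on its edge until its label faces straight out of the stand, away from the rail. Then slide the wooden stop up until it just touches the tin, leaving the tin against the rail with its label still facing out, and take the hand away. Be gentle throughout: the thin tin must not be pressed hard or tipped, and the small jar and the sanding block on the stand stay where they are.

Things in the scene. Friction and masses are not known exactly. Their poses are not given: they have to be found in the camera images.
- stand: fixed plywood stand. Origin on the bench, mid-length of the rail, in the plane of the rail's tin-side face; x points out of the stand, square away from the rail (roughly away from the robot), y along the rail (roughly to the robot's left), z up. Board 12 mm thick, x -30 to 160 mm, y -260 to 260 mm. Rail 18 mm thick (x -18 to 0), as long as the board, its top 87 mm above the bench
- tin: closed round steel tin, about 98 mm across but knocked out of round (94 to 102 mm), 85 mm tall, 0.4 to 0.8 kg, too wide to grip, loose on the board, 9 to 38 mm off the rail; its thin wall dents above 14 N. Origin at the centre of its underside; x axis through the middle of its label, z up. Cream label with a dark panel, within 50 degrees of x; a paper strip on the lid runs from the centre to the rim above the label's middle
- tin_label (a point): middle of the label, on the tin's side, about 50 mm from its axis, 40 mm above its underside. It starts turned 40 to 90 degrees clockwise (seen from above) from straight out, so the tin turns counterclockwise, rolling along the rail to +y of the stand, about 50 mm per radian, with free room for it. Friction of the tin with rail, board and fingers is about 0.5 to 0.7
- stop (a joint): position of the wooden stop along its slot (m), 0 at the right (-y) end, growing towards +y of the stand, up to 0.27; it slides with about 2 N of friction and stays where it is left; its start is between 0 and 0.03
- stop_face (a point): centre of the stop's flat face that looks to the tin (+y of the stand), 33 mm above the bench, 50 mm from the rail; axes as the stand's. The stop is a wooden block 60 mm wide (x of the stand), 40 mm long (y), top 53 mm above the bench; on it a grip fin 14 mm thick (x), 34 mm long (y), top 82 mm above the bench
- stop_back (a point): centre of the stop's opposite flat face, 40 mm behind stop_face, where it can be pushed towards +y of the stand
- wax_jar: small amber jar, 54 mm across and 60 mm tall, on the left (+y) end of the stand near the rail; origin under its centre; leave alone
- sanding_block: cork sanding block, 50 x 70 x 28 mm, lying on the left (+y) end of the stand near its open edge; origin under its centre; leave alone
There are look-alikes about, which are no part of the job. What is shaped like the tin but blue or pink is not meant.

How it is judged:
By the outcome, as a careful person would: the job done as asked, in the order asked, and still so for the second after the job is handed in, with the robot touching nothing.
It also fails if it takes over 72 s, if anything falls off the work surface, if the arm or the gripper's body presses on something with over 40 N, if the wrist force passes 120 N, or if a joint passes its speed limit or range.

ROBOT

A 6-joint arm with a two-finger parallel gripper is mounted at the origin on the work surface. World frame = base frame: x ahead of the robot, y to its left, z up, the work surface at z = 0. Lengths are in m, angles in rad, forces in N, time in s.
With the tool pointing down it reaches from about 0.25 to 0.775 m from the base axis. Payload 4 kg.
Tool frame: the origin (TCP) lies midway between the tips of the shut fingers; the grasp point (between the pads) lies 19 mm behind it; z points along the fingers, y is the direction in which the jaws open and shut (so a half turn about z gives the same grasp; the last joint's range is limited). The gripper opens to 85 mm and grips with 20 to 120 N. Pads are 22 mm wide; open, the fingers measure 114 mm over their backs; the gripper's body (76 mm by 85 mm) begins 54 mm behind the grasp point. The pads swing forward as they close: fully open they stand 13 mm farther back than shut.
Start: joints at [1.129, 0.087, 1.371, -0, 1.684, -0.103], TCP at [0.183, 0.519, 0.192] pointing down, gripper open.
Joint ranges: [-3.1, 3.1], [-0.76, 2.03], [0.27, 2.55], [-1.08, 4.22], [0.17, 2.65], [-2.57, 2.57]. Speed limits (rad/s): [2.79, 2.79, 3.14, 3.14, 3.14, 3.14].

INTERFACE

Orientations are given as a rotation vector (axis times angle).
In Python, from rig import read_state, capture, finish_job gives the robot as it stands.
- The arm moves only by the tool play_rows, never from a script. Its argument "deltas" is a list of rows, each an object with "delta_rot": the turn, a rotation vector about the tool's x, y, z in degrees, a list of three; "linear": the shift along the tool's x, y, z in cm, a list of three; "claw": the opening, from -1 (shut) to 1 (fully open), so that 0 is half open. A call has 1 to 5 rows; each row is the pose to reach, as a shift and turn from the pose commanded when the call began, along the tool's axes at that moment; what a row does not reach only later rows make up. A row lasts 1/8 s, in which the tool goes at most 62.5 mm and 10.7 degrees, less where a joint would pass 70% of its speed; a pose out of reach is approached as far as the arm can. A call with a gripper value outside its range is refused whole. The fingers move at their own pace and stop on an object; the grip force is fixed at half the most. Time passes only in rows, so rows that repeat a pose let the fingers close. It gives the time, the measured TCP pose, the force and the opening at its end, in the units of the state.
- read_state(): the state, without advancing time (a new reading comes with each control period).
- capture(name): name is "side" or "top"; returns a dict with "frame" (480x640x3 uint8, blue, green, red), "depth" (480x640 float32, m along the optical axis (not along the pixel's ray), 0 where there is no reading), "camera_matrix" (3x3 intrinsics, pixels), "rvec" (rotation vector, rad) and "tvec" (3), from world to camera coordinates, as OpenCV has them. Camera axes: x right, y down, z forward; pixel columns grow to the right and rows downward; lengths in m; the calibration is good to about 2 mm. A picture is of the moment at which its call begins.
- finish_job(): hands the job in, once; it reports no verdict.
The state is a dict: "time_s": time; "qpos": joint angles; "joint_vel": joint speeds; "tau": joint torques, N m; "tool_pos": TCP position; "orientation": TCP orientation; "ft_force": force on the tool from outside, world axes, zero at the start; "moment": the same for the moment, N m; "gripper_width": finger opening in m.
Only numpy, scipy, OpenCV 4.12 (cv2) and the standard library are available. Lean on these libraries where they do the work, as an engineer would, in place of code of your own. Each camera call takes 0.05 s, during which the arm holds its last target.

## Working session

There is one attempt and no reset: what is moved stays moved. The work goes in short steps, Python scripts to look and compute and a tool call to move; the robot and the scene stay as the last step left them, time stands still between calls to the robot, and variables do not carry over. Pictures are saved under pics/ and viewed, and the job is handed in when it is done.

Besides the shell and the picture viewer there is one more tool, called after "Call:" as a command line: name --argument value ..., lists and objects as JSON in quotes. play_rows: Moves the arm, as the interface text tells. Its arguments: {"type":"object","properties":{"deltas":{"type":"array","items":{"type":"object","properties":{"delta_rot":{"type":"array","items":{"type":"number"}},"linear":{"type":"array","items":{"type":"number"}},"claw":{"type":"number"}}}}},"required":["deltas"]}

```bash
mkdir -p pics; ls; cat > h.py <<'E'
import numpy as np,cv2
from rig import read_state,capture,finish_job
def shot(n,f):
    c=capture(n); cv2.imwrite('pics/'+f+'.png',c['frame']); np.savez('pics/'+f+'.npz',**c); return c
def load(f): return dict(np.load('pics/'+f+'.npz'))
def px2w(c,u,v,z=None):
    K=c['camera_matrix'];R=cv2.Rodrigues(c['rvec'])[0];t=np.ravel(c['tvec'])
    r=np.linalg.inv(K)@np.array([u,v,1.])
    if z is None:
        d=np.median([x for x in c['depth'][int(v)-1:int(v)+2,int(u)-1:int(u)+2].ravel() if x>0])
        return R.T@(r*d-t)
    o=-R.T@t; w=R.T@r
    return o+w*(z-o[2])/w[2]
def w2px(c,p):
    return cv2.projectPoints(np.array(p,float).reshape(-1,3),c['rvec'],c['tvec'],c['camera_matrix'],None)[0].reshape(-1,2)
E
python3 - <<'E'
from h import *
np.set_printoptions(precision=4,suppress=True)
for n in('top','side'):
    c=shot(n,n+'0'); R=cv2.Rodrigues(c['rvec'])[0]; print(n,-R.T@c['tvec'].ravel(),c['camera_matrix'][0,0])
print(read_state())
E
```

```text
pics
top [0.5084 0.0348 0.7718] 472.52109141753823
side [0.3221 0.4904 0.6093] 489.2842348879224
{'time_s': 0.1, 'qpos': array([ 1.1289,  0.0879,  1.3721,  0.    ,  1.6836, -0.1031]), 'joint_vel': array([ 0.0015, -0.0018, -0.0053,  0.0005, -0.0008,  0.0003]), 'tau': array([  0.0017, -35.3013, -31.4221,  -0.0001,   0.0078,  -0.    ]), 'tool_pos': array([0.1826, 0.5183, 0.1913]), 'orientation': array([-0.5296, -3.096 ,  0.0031]), 'ft_force': array([-0.4466, -0.4395, -0.1903]), 'moment': array([-0.0198, -0.0018,  0.0276]), 'gripper_width': 0.08564600501450907}
```

View pics/top0.png

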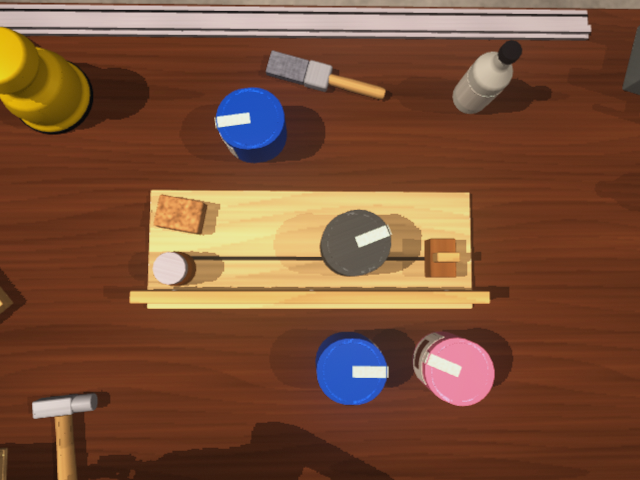

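View pics/side0.png

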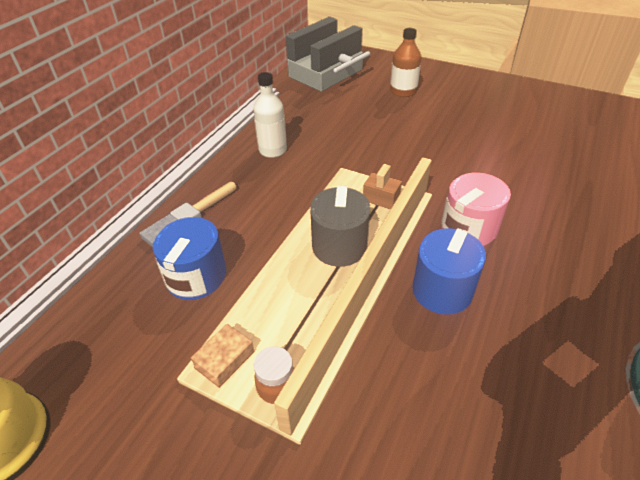

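The top view shows the grey tin on the stand at (356,243), its strip pointing right to (388,234). The stop is at (443,258), the rail runs along row 297, the jar is at (173,268) and the cork block at (180,214). The look-alikes are blue tins at (252,120) and (352,370) and a pink one at (458,370), all off the stand. The grey one on the stand is the tin meant; I'll confirm it in a crop.

```bash
python3 - <<'E'
from h import *
c=load('top0')
a=c['frame'][190:310,300:500]; cv2.imwrite('pics/crop0.png',cv2.resize(a,(800,480),interpolation=cv2.INTER_CUBIC))
a=c['frame'][180:320,120:320]; cv2.imwrite('pics/crop1.png',cv2.resize(a,(800,560),interpolation=cv2.INTER_CUBIC))
E
```

```text
(no output)
```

View pics/crop0.png

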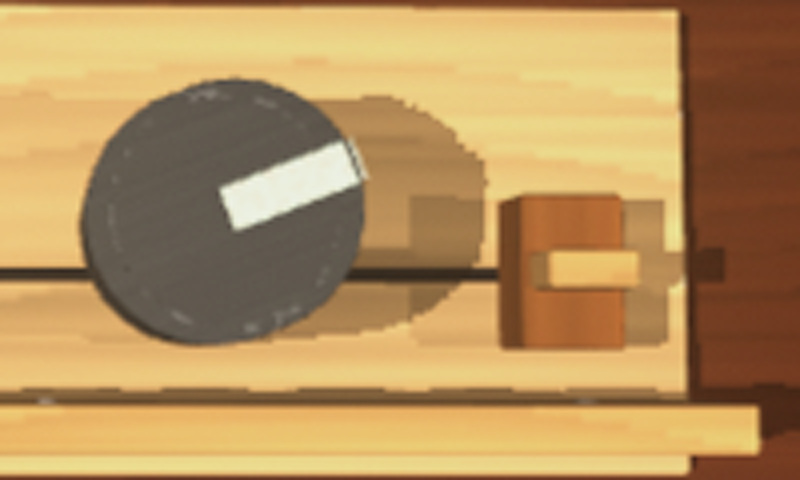

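View pics/crop1.png

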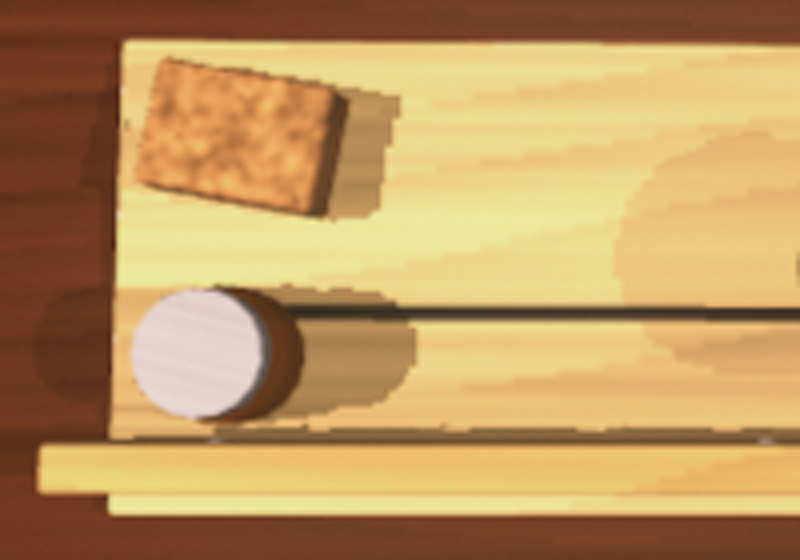

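```bash
cat >> h.py <<'E'
def stand(c):
    a=px2w(c,489.2,291.0,.087); b=px2w(c,129.8,290.5,.087)
    return a,b
def tin(c,S=None,dbg=None,roi=(150,330,130,480)):
    """lid outline -> centre, strip angle (world)"""
    f=c['frame'].astype(int); r0,r1,c0,c1=roi
    mx=f.max(2);mn=f.min(2)
    m=np.zeros(mx.shape,np.uint8); 
    z=np.zeros(mx.shape)
    K=c['camera_matrix'];R=cv2.Rodrigues(c['rvec'])[0];t=np.ravel(c['tvec'])
    v,u=np.mgrid[0:480,0:640]; d=c['depth']
    P=(np.stack([(u-K[0,2])/K[0,0]*d,(v-K[1,2])/K[1,1]*d,d],-1)-t)@R
    ok=(abs(P[...,2]-.097)<.006)&(d>0)
    roim=np.zeros_like(ok); roim[r0:r1,c0:c1]=1
    m=(ok&roim).astype(np.uint8)
    n,l,s,_=cv2.connectedComponentsWithStats(m)
    k=1+np.argmax(s[1:,4]); m=l==k
    cs,_=cv2.findContours(m.astype(np.uint8),cv2.RETR_EXTERNAL,cv2.CHAIN_APPROX_NONE)
    ct=max(cs,key=cv2.contourArea)[:,0,:]
    W=np.array([px2w(c,x,y,.097)[:2] for x,y in ct])
    e=cv2.fitEllipse((W*1e4).astype(np.float32))
    st=m&(mn>160); st=cv2.erode(st.astype(np.uint8),None)>0 if 0 else st
    ys,xs=np.nonzero(st); Q=np.array([px2w(c,x,y,.097)[:2] for x,y in zip(xs,ys)])
    rect=cv2.minAreaRect((Q*1e4).astype(np.float32))
    ctr=np.array(e[0])/1e4; sm=Q.mean(0)
    C=Q-sm; w,V=np.linalg.eigh(C.T@C); ax=V[:,1]; ax=ax*np.sign(ax@(sm-ctr))
    return dict(ctr=ctr,axes=np.array(e[1])/1e4,eang=e[2],strip=sm,npx=m.sum(),nst=len(Q),ang=np.degrees(np.arctan2(ax[1],ax[0])),ang2=np.degrees(np.arctan2(*(sm-ctr)[::-1])),rect=rect)
E
python3 - <<'E'
from h import *
np.set_printoptions(precision=4,suppress=True)
c=load('top0')
a,b=stand(c); print(a,b,np.linalg.norm(a-b))
d=b-a; print('rail yaw of y axis',np.degrees(np.arctan2(d[1],d[0]))-90)
print(tin(c))
for p in [(443,258),(427,240),(456,240),(456,277),(425,277)]: print(p,px2w(c,*p),px2w(c,*p,.053))
for p in [(150.5,191),(470,193),(472,307),(148,308)]: print(px2w(c,*p,.012))
print('depth rail',px2w(c,300,297),px2w(c,450,297),'lid',px2w(c,345,250))
E
```

```text
[ 0.4855 -0.2318  0.087 ] [0.4909 0.2859 0.087 ] 0.5176620951302746
rail yaw of y axis -0.5970522328620831
{'ctr': array([ 0.5568, -0.0363]), 'axes': array([0.0934, 0.1015]), 'eang': 21.310029983520508, 'strip': array([ 0.5662, -0.0601]), 'npx': np.int64(3662), 'nst': 375, 'ang': np.float64(-69.49277841745138), 'ang2': np.float64(-68.50465825471926), 'rect': ((5664.86669921875, -608.4560546875), (163.90953063964844, 501.2321472167969), 20.816503524780273)}
(443, 258) [ 0.5343 -0.1668  0.0815] [ 0.5354 -0.1751  0.053 ]
(427, 240) [ 0.5646 -0.1555  0.0358] [ 0.5633 -0.1511  0.053 ]
(456, 240) [ 0.5661 -0.2093  0.0122] [ 0.563  -0.1961  0.053 ]
(456, 277) [ 0.5061 -0.2071  0.0131] [ 0.5062 -0.1943  0.053 ]
(425, 277) [ 0.5065 -0.1564  0.0137] [ 0.5066 -0.1465  0.053 ]
[0.6479 0.2844 0.012 ]
[ 0.6435 -0.235   0.012 ]
[ 0.4577 -0.232   0.012 ]
[0.4613 0.2844 0.012 ]
depth rail [0.4794 0.044  0.0865] [ 0.4774 -0.174   0.0863] lid [ 0.5462 -0.0209  0.0973]
```

Call:
play_rows --deltas '[{"linear": [-4.8,-2.8,0],"delta_rot": [0,0,0],"claw": -1},{"linear": [-9.6,-5.6,0],"delta_rot": [0,0,0],"claw": -1},{"linear": [-14.4,-8.5,0],"delta_rot": [0,0,0],"claw": -1},{"linear": [-19.2,-11.4,0],"delta_rot": [0,0,0],"claw": -1},{"linear": [-24,-14.3,0],"delta_rot": [0,0,0],"claw": -1}]'

```text
time_s: 0.72
tool_pos: [0.3622, 0.3025, 0.192]
orientation: [-0.529, -3.096, 0.0]
ft_force: [0.8, 0.2, 0.0]
gripper_width: 0.0005
```

Call:
play_rows --deltas '[{"linear": [-4.8,-2.8,0],"delta_rot": [0,0,0],"claw": -1},{"linear": [-9.6,-5.6,0],"delta_rot": [0,0,0],"claw": -1},{"linear": [-14.4,-8.5,0],"delta_rot": [0,0,0],"claw": -1},{"linear": [-19.2,-11.4,0],"delta_rot": [0,0,0],"claw": -1},{"linear": [-24,-14.3,0],"delta_rot": [0,0,0],"claw": -1}]'

```text
time_s: 1.35
tool_pos: [0.5411, 0.0879, 0.1919]
orientation: [-0.53, -3.096, -0.0]
ft_force: [0.4, 0.6, 0.5]
gripper_width: -0.0001
```

Call:
play_rows --deltas '[{"linear": [-4.8,-2.8,0],"delta_rot": [0,0,-9.4],"claw": -1},{"linear": [-9.6,-5.6,0],"delta_rot": [0,0,-18.8],"claw": -1},{"linear": [-14.0,-8.4,0],"delta_rot": [0,0,-18.8],"claw": -1},{"linear": [-14.0,-8.4,0],"delta_rot": [0,0,-18.8],"claw": -1},{"linear": [-14.0,-8.4,0],"delta_rot": [0,0,-18.8],"claw": -1}]'

```text
time_s: 1.98
tool_pos: [0.6441, -0.036, 0.1915]
orientation: [-0.017, -3.14, -0.001]
ft_force: [-0.9, 0.4, -0.7]
gripper_width: -0.0002
```

```bash
cat >> h.py <<'E'
def st():
    s=read_state(); R=cv2.Rodrigues(s['orientation'])[0]
    print('t',s['time_s'],'pos',s['tool_pos'].round(4),'F',s['ft_force'].round(2),'w',round(s['gripper_width'],4)); print(R.round(4).tolist()); return s
E
python3 - <<'E'
from h import *
print(st()['qpos'])
shot('top','top1');shot('side','side1')
E
```

```text
t 1.975 pos [ 0.6441 -0.036   0.1915] F [-0.85  0.45 -0.75] w -0.0002
[[-0.9999, 0.0109, -0.0018], [0.0109, 0.9999, 0.0009], [0.0019, 0.0009, -1.0]]
[-1.44053941e-01  3.03374438e-01  1.11938402e+00  6.78399728e-04
  1.72080033e+00 -1.70385179e+00]
```

View pics/side1.png

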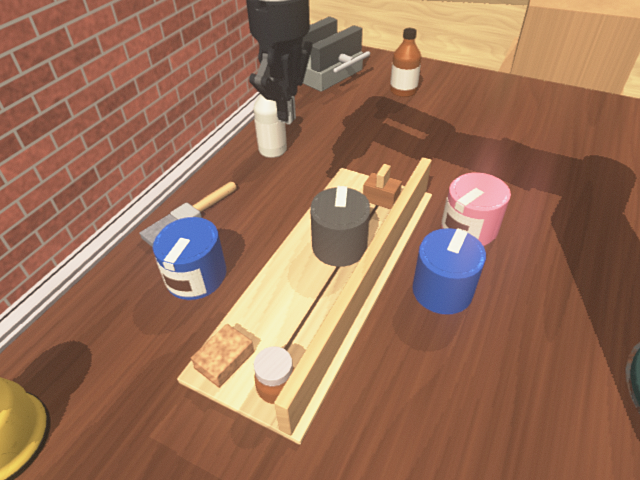

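View pics/top1.png

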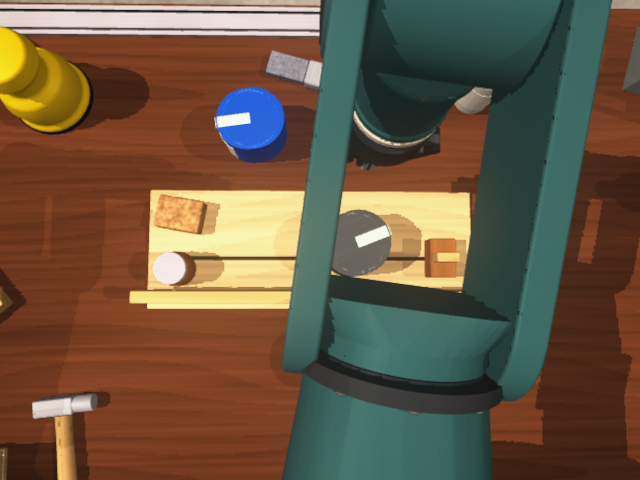

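Call:
play_rows --deltas '[{"linear": [0,0,4],"delta_rot": [0,0,0],"claw": -1},{"linear": [0,0,9],"delta_rot": [0,0,0],"claw": -1},{"linear": [0,0,13],"delta_rot": [0,0,0],"claw": -1},{"linear": [0,0,14.6],"delta_rot": [0,0,0],"claw": -1},{"linear": [0,0,14.6],"delta_rot": [0,0,0],"claw": -1}]'

```text
time_s: 2.7
tool_pos: [0.6439, -0.0354, 0.0461]
orientation: [-0.015, -3.14, -0.001]
ft_force: [0.8, -0.3, 0.7]
gripper_width: -0.0001
```

```bash
python3 - <<'E'
from h import *
st()
c=shot('top','top2');shot('side','side2'); print(tin(c))
cv2.imwrite('pics/crop2.png',cv2.resize(c['frame'][100:300,270:470],(800,800))[:600])
E
```

```text
t 2.7 pos [ 0.6439 -0.0354  0.0461] F [ 0.8  -0.32  0.66] w -0.0001
[[-1.0, 0.0096, -0.0014], [0.0096, 1.0, 0.0003], [0.0014, 0.0003, -1.0]]
{'ctr': array([ 0.55676392, -0.03789946]), 'axes': array([0.09264111, 0.09921354]), 'eang': 41.44280242919922, 'strip': array([ 0.56626533, -0.06032935]), 'npx': np.int64(3546), 'nst': 389, 'ang': np.float64(-69.70354242847537), 'ang2': np.float64(-67.04222650903945), 'rect': ((5665.884765625, -610.967529296875), (165.514404296875, 506.6511535644531), 20.816078186035156)}
```

View pics/side2.png

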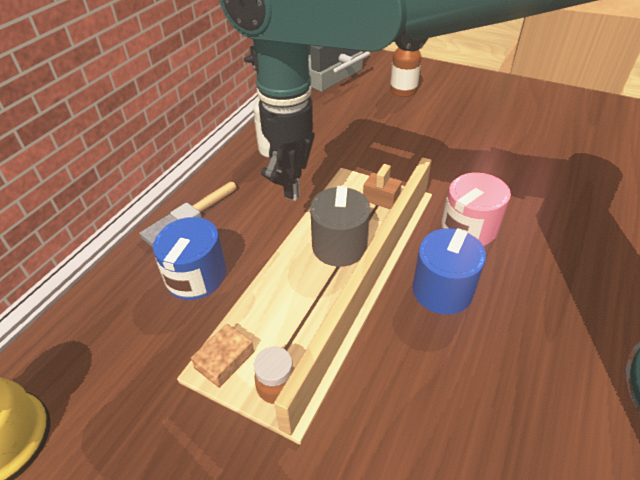

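View pics/crop2.png

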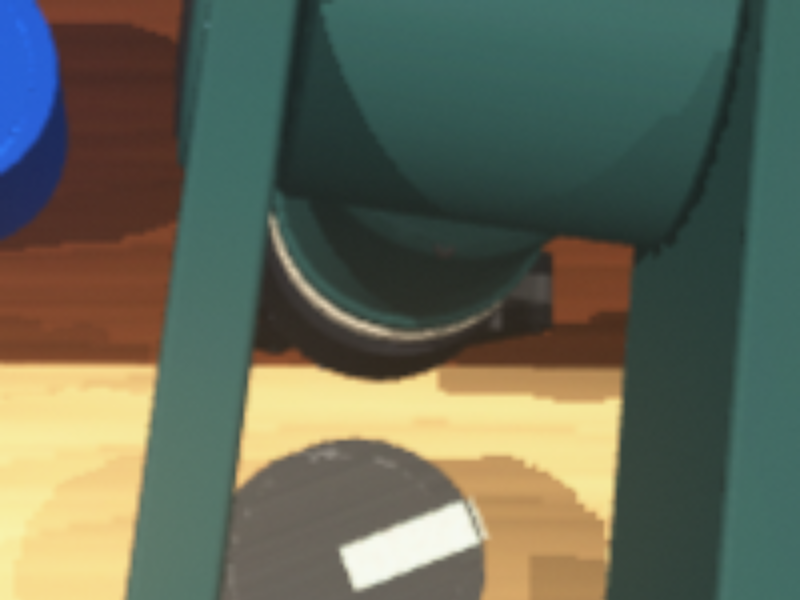

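Call:
play_rows --deltas '[{"linear": [1.0,0,0],"delta_rot": [0,0,0],"claw": -1},{"linear": [1.7,0,0],"delta_rot": [0,0,0],"claw": -1},{"linear": [2.2,0,0],"delta_rot": [0,0,0],"claw": -1},{"linear": [2.5,0,0],"delta_rot": [0,0,0],"claw": -1},{"linear": [2.7,0,0],"delta_rot": [0,0,0],"claw": -1}]'

```text
time_s: 3.42
tool_pos: [0.6184, -0.0361, 0.0468]
orientation: [0.017, 3.139, -0.0]
ft_force: [3.2, -0.1, -0.8]
gripper_width: 0.0001
```

Call:
play_rows --deltas '[{"linear": [0.15,0,0],"delta_rot": [0,0,0],"claw": -1},{"linear": [0.3,0,0],"delta_rot": [0,0,0],"claw": -1}]'

```text
time_s: 3.68
tool_pos: [0.6153, -0.036, 0.0467]
orientation: [0.017, 3.14, -0.0]
ft_force: [3.0, -0.7, 0.8]
gripper_width: 0.0
```

Call:
play_rows --deltas '[{"linear": [0.15,0,0],"delta_rot": [0,0,0],"claw": -1},{"linear": [0.3,0,0],"delta_rot": [0,0,0],"claw": -1}]'

```text
time_s: 3.92
tool_pos: [0.6119, -0.036, 0.0466]
orientation: [0.017, 3.141, -0.0]
ft_force: [3.0, -1.0, -0.3]
gripper_width: 0.0002
```

Call:
play_rows --deltas '[{"linear": [0.15,0,0],"delta_rot": [0,0,0],"claw": -1},{"linear": [0.3,0,0],"delta_rot": [0,0,0],"claw": -1},{"linear": [0.45,0,0],"delta_rot": [0,0,0],"claw": -1},{"linear": [0.6,0,0],"delta_rot": [0,0,0],"claw": -1},{"linear": [0.75,0,0],"delta_rot": [0,0,0],"claw": -1}]'

```text
time_s: 4.55
tool_pos: [0.6042, -0.0358, 0.0465]
orientation: [0.017, 3.141, 0.0]
ft_force: [3.6, 0.1, 0.3]
gripper_width: 0.0003
```

```bash
python3 - <<'E'
from h import *
st()
c=shot('top','top3'); print(tin(c)); a,b=stand(c);print(a,b)
E
```

```text
t 4.55 pos [ 0.6042 -0.0358  0.0465] F [3.61 0.13 0.32] w 0.0003
[[-0.9999, 0.0106, 0.0004], [0.0106, 0.9999, 0.0], [-0.0004, 0.0, -1.0]]
{'ctr': array([ 0.53989785, -0.04021746]), 'axes': array([0.08736077, 0.09383583]), 'eang': 52.75544738769531, 'strip': array([ 0.55172939, -0.059608  ]), 'npx': np.int64(3076), 'nst': 390, 'ang': np.float64(-69.05168225525668), 'ang2': np.float64(-58.60967735228013), 'rect': ((5520.40625, -604.758056640625), (165.46510314941406, 508.191650390625), 20.356033325195312)}
[ 0.48554602 -0.23177763  0.087     ] [0.49094024 0.28585636 0.087     ]
```

Call:
play_rows --deltas '[{"linear": [0.1,0,0],"delta_rot": [0,0,0],"claw": -1},{"linear": [0.2,0,0],"delta_rot": [0,0,0],"claw": -1},{"linear": [0.3,0,0],"delta_rot": [0,0,0],"claw": -1}]'

```text
time_s: 4.97
tool_pos: [0.6012, -0.0358, 0.0466]
orientation: [0.017, 3.141, 0.0]
ft_force: [4.0, -0.9, 1.8]
gripper_width: -0.0001
```

Call:
play_rows --deltas '[{"linear": [0.1,0,0],"delta_rot": [0,0,0],"claw": -1}]'

```text
time_s: 5.1
tool_pos: [0.6002, -0.0358, 0.0465]
orientation: [0.017, 3.141, 0.0]
ft_force: [3.8, -0.6, 1.2]
gripper_width: -0.0
```

Call:
play_rows --deltas '[{"linear": [0.08,0,0],"delta_rot": [0,0,0],"claw": -1}]'

```text
time_s: 5.22
tool_pos: [0.5994, -0.0358, 0.0465]
orientation: [0.017, 3.141, 0.0]
ft_force: [3.9, -0.4, 1.1]
gripper_width: 0.0001
```

Call:
play_rows --deltas '[{"linear": [0.08,0,0],"delta_rot": [0,0,0],"claw": -1}]'

```text
time_s: 5.35
tool_pos: [0.5986, -0.0358, 0.0465]
orientation: [0.017, 3.141, 0.0]
ft_force: [4.6, -0.8, 1.7]
gripper_width: 0.0002
```

Call:
play_rows --deltas '[{"linear": [0.06,0,0],"delta_rot": [0,0,0],"claw": -1}]'

```text
time_s: 5.48
tool_pos: [0.598, -0.0358, 0.0465]
orientation: [0.017, 3.141, 0.0]
ft_force: [4.6, -1.0, 2.3]
gripper_width: -0.0002
```

Call:
play_rows --deltas '[{"linear": [0.05,0,0],"delta_rot": [0,0,0],"claw": -1}]'

```text
time_s: 5.6
tool_pos: [0.5975, -0.0358, 0.0465]
orientation: [0.017, 3.141, 0.0]
ft_force: [4.3, -0.4, 1.6]
gripper_width: -0.0003
```

Call:
play_rows --deltas '[{"linear": [0.05,0,0],"delta_rot": [0,0,0],"claw": -1}]'

```text
time_s: 5.72
tool_pos: [0.5973, -0.0358, 0.0466]
orientation: [0.017, 3.14, 0.0]
ft_force: [5.5, -0.6, 1.4]
gripper_width: 0.0001
```

Call:
play_rows --deltas '[{"linear": [0.05,0,0],"delta_rot": [0,0,0],"claw": -1}]'

```text
time_s: 5.85
tool_pos: [0.5973, -0.0358, 0.0466]
orientation: [0.017, 3.139, 0.0]
ft_force: [6.7, -1.3, 1.0]
gripper_width: 0.0
```

```bash
python3 - <<'E'
from h import *
st()
c=shot('top','top4'); print(tin(c))
cv2.imwrite('pics/crop4.png',cv2.resize(c['frame'][200:310,280:480],(800,440),interpolation=cv2.INTER_CUBIC))
E
```

```text
t 5.85 pos [ 0.5973 -0.0358  0.0466] F [ 6.71 -1.3   1.05] w 0.0
[[-0.9999, 0.0107, 0.0023], [0.0107, 0.9999, 0.0], [-0.0023, 0.0, -1.0]]
{'ctr': array([ 0.53267603, -0.04038456]), 'axes': array([0.08640703, 0.09288041]), 'eang': 53.98693084716797, 'strip': array([ 0.54480242, -0.05948127]), 'npx': np.int64(2987), 'nst': 391, 'ang': np.float64(-69.65792935412598), 'ang2': np.float64(-57.584471704940924), 'rect': ((5450.76220703125, -602.74072265625), (164.5474090576172, 507.67193603515625), 20.028215408325195)}
```

View pics/crop4.png

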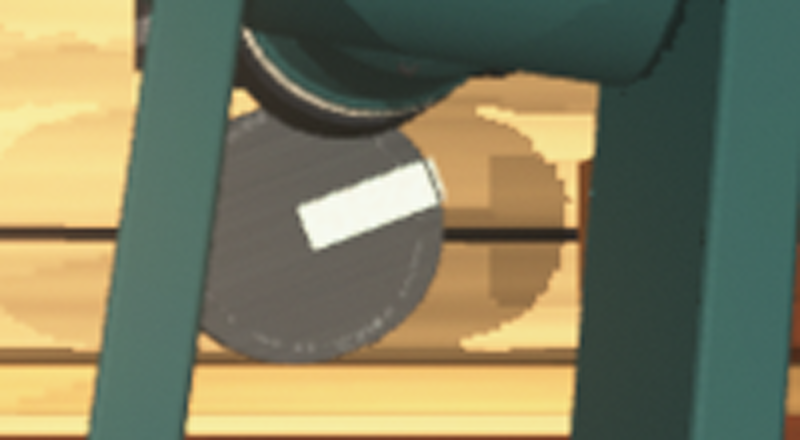

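The tin stopped at the rail (TCP x held at 0.5973 while the force rose to 6.7 N). Its strip is still at -69.7° and the target is -0.6°. Rolling starts now.

Call:
play_rows --deltas '[{"linear": [0,0.2,0],"delta_rot": [0,0,0],"claw": -1},{"linear": [0,0.4,0],"delta_rot": [0,0,0],"claw": -1}]'

```text
time_s: 6.15
tool_pos: [0.5976, -0.0322, 0.0466]
orientation: [0.017, 3.139, -0.001]
ft_force: [7.3, -0.6, 0.7]
gripper_width: 0.0
```

Call:
play_rows --deltas '[{"linear": [0,0.2,0],"delta_rot": [0,0,0],"claw": -1},{"linear": [0,0.4,0],"delta_rot": [0,0,0],"claw": -1}]'

```text
time_s: 6.4
tool_pos: [0.5979, -0.0281, 0.0466]
orientation: [0.017, 3.138, -0.001]
ft_force: [6.7, -1.5, 1.5]
gripper_width: 0.0001
```

```bash
cat >> h.py <<'E'
def tt(f):
    c=shot('top',f); T=tin(c); a=np.radians(T['ang']); ctr=T['strip']-.0256*np.array([np.cos(a),np.sin(a)])
    s=read_state()
    rail=.4879+.0104*(ctr[1])
    print(f,'t',round(s['time_s'],2),'ang',round(T['ang'],1),'ctr',ctr.round(4),'gap',round((ctr[0]-rail)*1e3,1),'nst',T['nst'],'tcp',s['tool_pos'].round(4),'F',s['ft_force'].round(1))
E
python3 - <<'E'
from h import *
tt('top5')
E
```

```text
top5 t 6.45 ang -65.6 ctr [ 0.5364 -0.0315] gap 48.8 nst 396 tcp [ 0.5979 -0.0278  0.0466] F [ 7.  -1.   0.6]
```

Call:
play_rows --deltas '[{"linear": [-0.02,0.25,0],"delta_rot": [0,0,0],"claw": -1},{"linear": [-0.03,0.5,0],"delta_rot": [0,0,0],"claw": -1},{"linear": [-0.05,0.75,0],"delta_rot": [0,0,0],"claw": -1}]'

```text
time_s: 6.82
tool_pos: [0.5981, -0.0206, 0.0466]
orientation: [0.017, 3.139, -0.001]
ft_force: [6.5, -1.0, 1.8]
gripper_width: -0.0002
```

Call:
play_rows --deltas '[{"linear": [-0.02,0.25,0],"delta_rot": [0,0,0],"claw": -1},{"linear": [-0.03,0.5,0],"delta_rot": [0,0,0],"claw": -1},{"linear": [-0.05,0.75,0],"delta_rot": [0,0,0],"claw": -1}]'

```text
time_s: 7.2
tool_pos: [0.5981, -0.0133, 0.0465]
orientation: [0.017, 3.14, -0.001]
ft_force: [4.3, -1.1, 1.2]
gripper_width: 0.0003
```

```bash
python3 - <<'E'
from h import *
tt('top6')
E
```

```text
top6 t 7.25 ang -56.3 ctr [ 0.5366 -0.0241] gap 48.9 nst 397 tcp [ 0.5981 -0.0129  0.0465] F [ 5.8 -1.4  2.2]
```

Call:
play_rows --deltas '[{"linear": [-0.5,0,0],"delta_rot": [0,0,0],"claw": -1},{"linear": [-1.2,0,0],"delta_rot": [0,0,0],"claw": -1},{"linear": [-1.2,-1.4,0],"delta_rot": [0,0,0],"claw": -1},{"linear": [-1.2,-2.6,0],"delta_rot": [0,0,0],"claw": -1},{"linear": [-0.7,-2.6,0],"delta_rot": [0,0,0],"claw": -1}]'

```text
time_s: 7.88
tool_pos: [0.604, -0.0403, 0.0462]
orientation: [-0.02, -3.141, 0.0]
ft_force: [-0.2, 0.3, 1.1]
gripper_width: -0.0001
```

```bash
python3 - <<'E'
from h import *
tt('top7')
E
```

```text
top7 t 7.92 ang -56.5 ctr [ 0.5369 -0.024 ] gap 49.2 nst 396 tcp [ 0.6032 -0.0396  0.0462] F [-0.7  0.6 -0.2]
```

Call:
play_rows --deltas '[{"linear": [0.25,0,0],"delta_rot": [0,0,0],"claw": -1},{"linear": [0.45,0,0],"delta_rot": [0,0,0],"claw": -1}]'

```text
time_s: 8.18
tool_pos: [0.5996, -0.0385, 0.0465]
orientation: [0.016, 3.141, 0.0]
ft_force: [-0.0, 1.4, 0.0]
gripper_width: -0.0
```

Call:
play_rows --deltas '[{"linear": [0.1,0,0],"delta_rot": [0,0,0],"claw": -1},{"linear": [0.2,0,0],"delta_rot": [0,0,0],"claw": -1}]'

```text
time_s: 8.43
tool_pos: [0.5988, -0.0385, 0.0466]
orientation: [0.016, 3.139, 0.0]
ft_force: [3.7, 0.7, -1.7]
gripper_width: -0.0
```

Call:
play_rows --deltas '[{"linear": [0.1,0,0],"delta_rot": [0,0,0],"claw": -1},{"linear": [0.1,0,0],"delta_rot": [0,0,0],"claw": -1}]'

```text
time_s: 8.68
tool_pos: [0.5987, -0.039, 0.0469]
orientation: [0.017, 3.137, -0.001]
ft_force: [5.3, -0.6, -2.0]
gripper_width: 0.0001
```

Call:
play_rows --deltas '[{"linear": [0.03,0.25,0],"delta_rot": [0,0,0],"claw": -1},{"linear": [0.03,0.5,0],"delta_rot": [0,0,0],"claw": -1},{"linear": [0.03,0.75,0],"delta_rot": [0,0,0],"claw": -1}]'

```text
time_s: 9.05
tool_pos: [0.5994, -0.0317, 0.0474]
orientation: [0.017, 3.135, -0.001]
ft_force: [6.2, -0.7, -1.1]
gripper_width: 0.0002
```

Call:
play_rows --deltas '[{"linear": [0,0.25,0],"delta_rot": [0,0,0],"claw": -1},{"linear": [0,0.5,0],"delta_rot": [0,0,0],"claw": -1},{"linear": [0,0.75,0],"delta_rot": [0,0,0],"claw": -1}]'

```text
time_s: 9.43
tool_pos: [0.6001, -0.0242, 0.0476]
orientation: [0.017, 3.134, -0.001]
ft_force: [7.4, -1.2, -1.5]
gripper_width: 0.0001
```

```bash
python3 - <<'E'
from h import *
tt('top8')
E
```

```text
top8 t 9.47 ang -49.5 ctr [ 0.5369 -0.0162] gap 49.2 nst 388 tcp [ 0.6001 -0.0238  0.0477] F [ 9.3 -0.4 -2.3]
```

Call:
play_rows --deltas '[{"linear": [-0.08,0.25,0],"delta_rot": [0,0,0],"claw": -1},{"linear": [-0.1,0.5,0],"delta_rot": [0,0,0],"claw": -1},{"linear": [-0.12,0.75,0],"delta_rot": [0,0,0],"claw": -1}]'

```text
time_s: 9.85
tool_pos: [0.6006, -0.0166, 0.0473]
orientation: [0.017, 3.136, -0.001]
ft_force: [5.2, -0.7, -1.7]
gripper_width: 0.0004
```

Call:
play_rows --deltas '[{"linear": [-0.03,0.25,0],"delta_rot": [0,0,0],"claw": -1},{"linear": [-0.03,0.5,0],"delta_rot": [0,0,0],"claw": -1},{"linear": [-0.03,0.75,0],"delta_rot": [0,0,0],"claw": -1}]'

```text
time_s: 10.22
tool_pos: [0.601, -0.009, 0.0473]
orientation: [0.017, 3.135, -0.001]
ft_force: [6.3, -1.1, -1.7]
gripper_width: -0.0001
```

Call:
play_rows --deltas '[{"linear": [-0.03,0.25,0],"delta_rot": [0,0,0],"claw": -1},{"linear": [-0.03,0.5,0],"delta_rot": [0,0,0],"claw": -1},{"linear": [-0.03,0.75,0],"delta_rot": [0,0,0],"claw": -1}]'

```text
time_s: 10.6
tool_pos: [0.6014, -0.0015, 0.0473]
orientation: [0.017, 3.135, -0.001]
ft_force: [6.8, -0.2, -1.1]
gripper_width: -0.0002
```

```bash
python3 - <<'E'
from h import *
tt('top9')
E
```

```text
top9 t 10.65 ang -37.6 ctr [ 0.5372 -0.0045] gap 49.4 nst 380 tcp [ 0.6014 -0.0011  0.0473] F [ 6.6 -0.4 -1.1]
```

Call:
play_rows --deltas '[{"linear": [-0.04,0.25,0],"delta_rot": [0,0,0],"claw": -1},{"linear": [-0.04,0.5,0],"delta_rot": [0,0,0],"claw": -1},{"linear": [-0.04,0.75,0],"delta_rot": [0,0,0],"claw": -1}]'

```text
time_s: 11.02
tool_pos: [0.6015, 0.0061, 0.0471]
orientation: [0.017, 3.136, -0.001]
ft_force: [6.1, -0.7, -1.3]
gripper_width: -0.0004
```

Call:
play_rows --deltas '[{"linear": [-0.03,0.25,0],"delta_rot": [0,0,0],"claw": -1},{"linear": [-0.03,0.5,0],"delta_rot": [0,0,0],"claw": -1},{"linear": [-0.03,0.75,0],"delta_rot": [0,0,0],"claw": -1}]'

```text
time_s: 11.4
tool_pos: [0.6013, 0.0137, 0.0469]
orientation: [0.017, 3.138, -0.0]
ft_force: [4.8, 0.0, -2.0]
gripper_width: -0.0002
```

```bash
python3 - <<'E'
from h import *
tt('top10')
E
```

```text
top10 t 11.45 ang -29.3 ctr [0.5371 0.0034] gap 49.2 nst 380 tcp [0.6013 0.0141 0.047 ] F [ 5.4  0.  -1.8]
```

Call:
play_rows --deltas '[{"linear": [-0.5,0,0],"delta_rot": [0,0,0],"claw": -1},{"linear": [-1.2,0,0],"delta_rot": [0,0,0],"claw": -1},{"linear": [-1.2,-1.4,0],"delta_rot": [0,0,0],"claw": -1},{"linear": [-1.2,-2.6,0],"delta_rot": [0,0,0],"claw": -1},{"linear": [-0.7,-2.6,0],"delta_rot": [0,0,0],"claw": -1}]'

```text
time_s: 12.08
tool_pos: [0.6061, -0.0139, 0.0463]
orientation: [-0.02, -3.141, 0.0]
ft_force: [0.1, 0.6, 0.8]
gripper_width: 0.0002
```

Call:
play_rows --deltas '[{"linear": [0.25,0,0],"delta_rot": [0,0,0],"claw": -1},{"linear": [0.45,0,0],"delta_rot": [0,0,0],"claw": -1}]'

```text
time_s: 12.32
tool_pos: [0.6017, -0.0121, 0.0465]
orientation: [0.017, 3.141, 0.0]
ft_force: [2.2, -0.2, -0.2]
gripper_width: -0.0002
```

Call:
play_rows --deltas '[{"linear": [0.1,0,0],"delta_rot": [0,0,0],"claw": -1},{"linear": [0.2,0,0],"delta_rot": [0,0,0],"claw": -1}]'

```text
time_s: 12.58
tool_pos: [0.6014, -0.0122, 0.0469]
orientation: [0.016, 3.138, -0.0]
ft_force: [5.4, -0.9, -1.8]
gripper_width: 0.0
```

```bash
python3 - <<'E'
from h import *
tt('top11')
E
```

```text
top11 t 12.62 ang -28.8 ctr [0.5336 0.0052] gap 45.6 nst 312 tcp [ 0.6015 -0.0122  0.0469] F [ 5.1 -0.8 -1.7]
```

Call:
play_rows --deltas '[{"linear": [0.03,0.25,0],"delta_rot": [0,0,0],"claw": -1},{"linear": [0.03,0.5,0],"delta_rot": [0,0,0],"claw": -1},{"linear": [0.03,0.75,0],"delta_rot": [0,0,0],"claw": -1}]'

```text
time_s: 13.0
tool_pos: [0.6021, -0.0049, 0.0473]
orientation: [0.017, 3.136, -0.001]
ft_force: [6.3, -1.2, -2.0]
gripper_width: 0.0001
```

Call:
play_rows --deltas '[{"linear": [0,0.25,0],"delta_rot": [0,0,0],"claw": -1},{"linear": [0,0.5,0],"delta_rot": [0,0,0],"claw": -1},{"linear": [0,0.75,0],"delta_rot": [0,0,0],"claw": -1}]'

```text
time_s: 13.38
tool_pos: [0.6026, 0.0027, 0.0475]
orientation: [0.017, 3.135, -0.001]
ft_force: [7.9, -0.5, -0.5]
gripper_width: 0.0002
```

Call:
play_rows --deltas '[{"linear": [0,0.25,0],"delta_rot": [0,0,0],"claw": -1},{"linear": [0,0.5,0],"delta_rot": [0,0,0],"claw": -1},{"linear": [0,0.75,0],"delta_rot": [0,0,0],"claw": -1}]'

```text
time_s: 13.75
tool_pos: [0.6028, 0.0102, 0.0476]
orientation: [0.017, 3.134, -0.001]
ft_force: [8.2, 0.1, -1.4]
gripper_width: 0.0002
```

```bash
python3 - <<'E'
from h import *
tt('top12'); shot('side','side12')
E
```

```text
top12 t 13.8 ang -15.9 ctr [0.5321 0.0155] gap 44.1 nst 295 tcp [0.6028 0.0106 0.0475] F [ 6.5  0.2 -1.2]
```

View pics/side12.png

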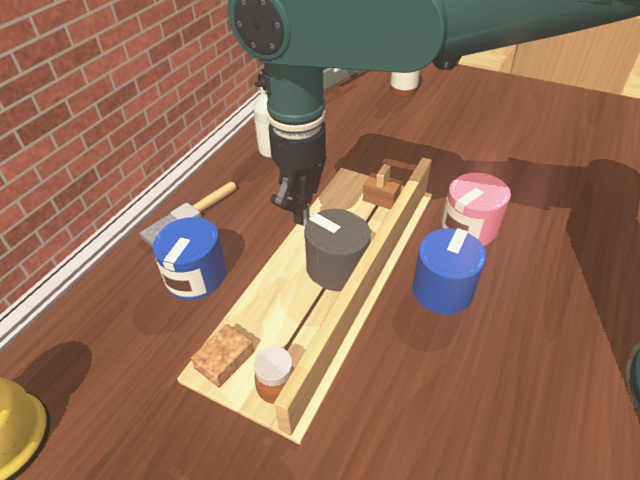

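```bash
python3 - <<'E'
from h import *
for f in('side2','side12','top12','top9'):
    c=load(f); 
    K=c['camera_matrix'];R=cv2.Rodrigues(c['rvec'])[0];t=np.ravel(c['tvec'])
    v,u=np.mgrid[0:480,0:640]; d=c['depth']
    P=(np.stack([(u-K[0,2])/K[0,0]*d,(v-K[1,2])/K[1,1]*d,d],-1)-t)@R
    ctr={'side2':(.557,-.036),'side12':(.537,.0165),'top12':(.537,.0165),'top9':(.537,-.0045)}[f]
    m=(np.hypot(P[...,0]-ctr[0],P[...,1]-ctr[1])<.043)&(P[...,2]>.08)&(P[...,2]<.108)
    Q=P[m]; A=np.c_[Q[:,:2]-ctr,np.ones(len(Q))]
    s=np.linalg.lstsq(A,Q[:,2],rcond=None)[0]; print(f,len(Q),s.round(4))
c=load('side12'); cv2.imwrite('pics/crop12.png',cv2.resize(c['frame'][170:310,250:430],(720,560),interpolation=cv2.INTER_CUBIC))
E
```

```text
side2 1582 [ 0.0027 -0.0054  0.0972]
side12 1871 [ 0.0169 -0.0118  0.0975]
top12 2785 [ 0.0124 -0.0076  0.0977]
top9 2749 [ 0.011  -0.0046  0.0976]
```

View pics/crop12.png

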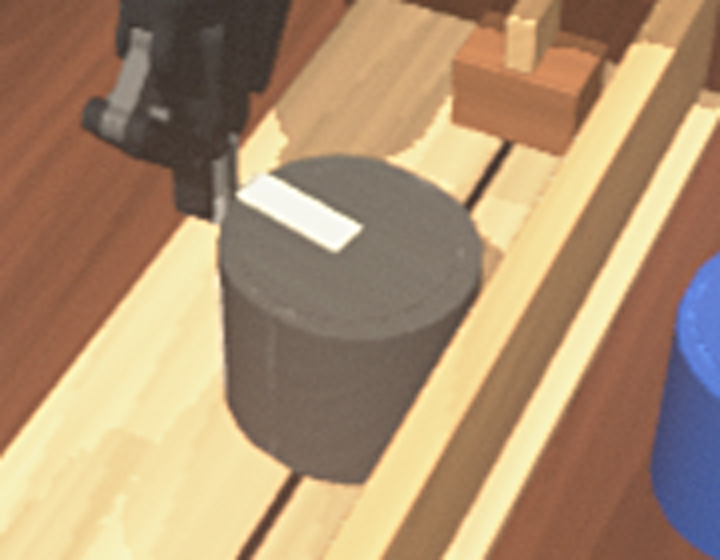

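```bash
cat >> h.py <<'E'
def ts(c,ctr):
    """strip direction from any camera near ctr"""
    K=c['camera_matrix'];R=cv2.Rodrigues(c['rvec'])[0];t=np.ravel(c['tvec'])
    v,u=np.mgrid[0:480,0:640]; d=c['depth']
    P=(np.stack([(u-K[0,2])/K[0,0]*d,(v-K[1,2])/K[1,1]*d,d],-1)-t)@R
    m=(np.hypot(P[...,0]-ctr[0],P[...,1]-ctr[1])<.053)&(abs(P[...,2]-.097)<.007)&(c['frame'].min(2)>150)
    n,l,s,_=cv2.connectedComponentsWithStats(m.astype(np.uint8)); m=l==1+np.argmax(s[1:,4])
    ys,xs=np.nonzero(m); Q=np.array([px2w(c,x,y,.0973)[:2] for x,y in zip(xs,ys)]).astype(np.float32)
    box=cv2.minAreaRect(Q*1000); sm=Q.mean(0); C=Q-sm; w,V=np.linalg.eigh(C.T@C); ax=V[:,1]; ax=ax*np.sign(ax@(sm-ctr))
    lo=np.array(box[0])/1000-ax*max(box[1])/2000
    print('strip n',len(Q),'ang',np.degrees(np.arctan2(ax[1],ax[0])).round(1),'mean',sm.round(4),'box',np.round(box[1],1),'inner end',lo.round(4))
E
python3 - <<'E'
from h import *
ts(load('side2'),(.557,-.036)); ts(load('top2'),(.557,-.036)); ts(load('side12'),(.537,.0165)); ts(load('top12'),(.537,.0165)); ts(load('side1'),(.557,-.036))
E
```

```text
strip n 222 ang -69.2 mean [ 0.568  -0.0591] box [17.6 50.4] inner end [ 0.5594 -0.0364]
strip n 407 ang -69.1 mean [ 0.5664 -0.0604] box [17.1 50.9] inner end [ 0.5575 -0.0371]
strip n 263 ang -13.8 mean [0.5644 0.0072] box [18.  48.8] inner end [0.5411 0.0128]
strip n 298 ang -16.0 mean [0.5567 0.0085] box [17.  37.4] inner end [0.5393 0.0137]
strip n 221 ang -69.8 mean [ 0.5679 -0.0591] box [17.6 50.8] inner end [ 0.5597 -0.0363]
```

Call:
play_rows --deltas '[{"linear": [-0.03,0.25,0],"delta_rot": [0,0,0],"claw": -1},{"linear": [-0.03,0.5,0],"delta_rot": [0,0,0],"claw": -1},{"linear": [-0.03,0.75,0],"delta_rot": [0,0,0],"claw": -1}]'

```text
time_s: 14.22
tool_pos: [0.603, 0.0177, 0.0475]
orientation: [0.017, 3.135, -0.0]
ft_force: [6.7, -1.1, -0.9]
gripper_width: 0.0001
```

Call:
play_rows --deltas '[{"linear": [0,0.25,0],"delta_rot": [0,0,0],"claw": -1},{"linear": [0,0.5,0],"delta_rot": [0,0,0],"claw": -1},{"linear": [0,0.75,0],"delta_rot": [0,0,0],"claw": -1}]'

```text
time_s: 14.6
tool_pos: [0.6031, 0.0252, 0.0475]
orientation: [0.016, 3.135, -0.0]
ft_force: [7.2, -0.0, -1.5]
gripper_width: -0.0004
```

```bash
python3 - <<'E'
from h import *
c=shot('side','side13'); ts(c,(.537,.022)); st()
E
```

```text
strip n 267 ang -4.7 mean [0.5651 0.018 ] box [18.2 48.3] inner end [0.5411 0.0201]
t 14.65 pos [0.6031 0.0256 0.0475] F [ 7.27 -0.64 -1.03] w 0.0003
[[-0.9999, 0.0102, 0.0067], [0.0102, 0.9999, 0.0002], [-0.0066, 0.0003, -1.0]]
```

Call:
play_rows --deltas '[{"linear": [0,0.2,0],"delta_rot": [0,0,0],"claw": -1},{"linear": [0,0.4,0],"delta_rot": [0,0,0],"claw": -1},{"linear": [0,0.6,0],"delta_rot": [0,0,0],"claw": -1},{"linear": [0,0.6,0],"delta_rot": [0,0,0],"claw": -1}]'

```text
time_s: 15.15
tool_pos: [0.603, 0.0315, 0.0475]
orientation: [0.016, 3.135, 0.0]
ft_force: [8.0, -0.1, -1.1]
gripper_width: 0.0
```

```bash
python3 - <<'E'
from h import *
c=shot('side','side14'); ts(c,(.537,.025)); st()
E
```

```text
strip n 270 ang -1.8 mean [0.5653 0.0227] box [18.  48.6] inner end [0.5413 0.0234]
t 15.2 pos [0.6031 0.0315 0.0475] F [ 6.81  1.23 -1.53] w 0.0
[[-0.9999, 0.0102, 0.0064], [0.0102, 0.9999, 0.0002], [-0.0064, 0.0003, -1.0]]
```

Call:
play_rows --deltas '[{"linear": [-0.5,0,0],"delta_rot": [0,0,0],"claw": -1},{"linear": [-2,0,0],"delta_rot": [0,0,0],"claw": -1},{"linear": [-4,0,0],"delta_rot": [0,0,0],"claw": -1},{"linear": [-4,0,-5],"delta_rot": [0,0,0],"claw": -1},{"linear": [-4,0,-10],"delta_rot": [0,0,0],"claw": -1}]'

```text
time_s: 15.82
tool_pos: [0.6389, 0.0309, 0.1458]
orientation: [-0.017, -3.136, -0.0]
ft_force: [1.0, -0.6, 1.2]
gripper_width: -0.0003
```

Call:
play_rows --deltas '[{"linear": [0,-5.5,0],"delta_rot": [0,0,0],"claw": -1},{"linear": [1,-11,0],"delta_rot": [0,0,0],"claw": -1},{"linear": [4,-16.5,0],"delta_rot": [0,0,0],"claw": -1},{"linear": [7,-22,0],"delta_rot": [0,0,0],"claw": -1},{"linear": [10.5,-27.2,0],"delta_rot": [0,0,0],"claw": -1}]'

```text
time_s: 16.45
tool_pos: [0.5309, -0.2409, 0.1459]
orientation: [-0.016, -3.139, -0.002]
ft_force: [1.0, 0.7, -0.1]
gripper_width: -0.0001
```

```bash
python3 - <<'E'
from h import *
c=shot('side','side15'); ts(c,(.537,.023)); st()
c=shot('top','top15'); ts(c,(.537,.023)); print(tin(c)); tt('top16')
cv2.imwrite('pics/crop15.png',cv2.resize(c['frame'][190:310,280:480],(800,480),interpolation=cv2.INTER_CUBIC))
E
```

```text
strip n 259 ang -1.7 mean [0.5654 0.023 ] box [17.4 48. ] inner end [0.5419 0.0236]
t 16.5 pos [ 0.526 -0.248  0.146] F [-2.25 -2.42 -0.35] w 0.0
[[-0.9998, 0.0182, -0.0071], [0.0183, 0.9998, -0.005], [0.007, -0.0051, -1.0]]
strip n 376 ang -1.7 mean [0.5647 0.0229] box [15.8 47.4] inner end [0.5407 0.0234]
{'ctr': array([0.53969155, 0.02397303]), 'axes': array([0.09336349, 0.10115298]), 'eang': 88.3704605102539, 'strip': array([0.56535387, 0.02304217]), 'npx': np.int64(3711), 'nst': 375, 'ang': np.float64(-1.7710223530886413), 'ang2': np.float64(-2.0773914252379293), 'rect': ((5659.08251953125, 227.10711669921875), (158.06922912597656, 503.8338928222656), 89.55598449707031)}
top16 t 16.6 ang -2.1 ctr [0.5396 0.024 ] gap 51.5 nst 374 tcp [ 0.5304 -0.2419  0.1461] F [0.2 0.6 0.9]
```

View pics/crop15.png

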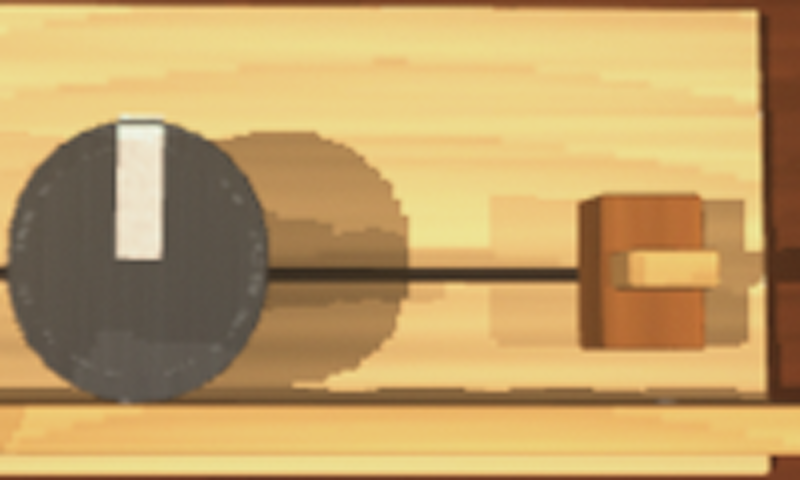

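View pics/side15.png

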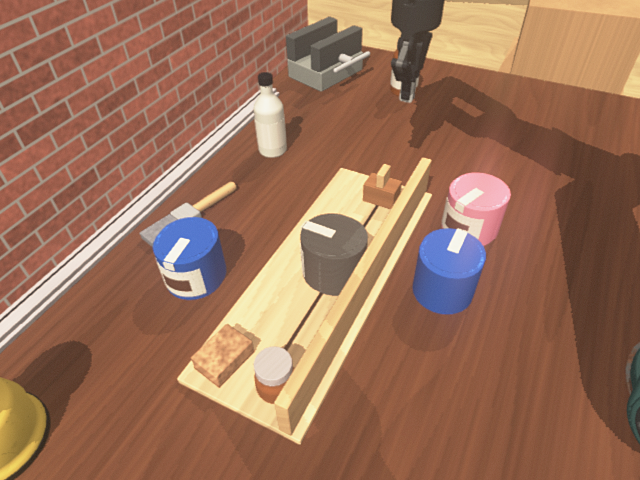

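```bash
python3 - <<'E'
from h import *
c=load('top15'); 
for p in [(430.4,240),(430.4,275),(455.4,240),(455.4,276)]: print(px2w(c,*p,.053).round(4))
print(px2w(c,425,258,.0125).round(4), px2w(c,300,257.8,.012), 'slot'); st()
E
```

```text
[ 0.5632 -0.1564  0.053 ]
[ 0.5096 -0.1549  0.053 ]
[ 0.563  -0.1952  0.053 ]
[ 0.5077 -0.1935  0.053 ]
[ 0.5371 -0.1575  0.0125] [0.5388422  0.04469233 0.012     ] slot
t 16.6 pos [ 0.5304 -0.2419  0.1461] F [0.24 0.64 0.94] w -0.0002
[[-0.9999, 0.016, -0.0021], [0.016, 0.9999, 0.001], [0.0021, 0.001, -1.0]]
```

Call:
play_rows --deltas '[{"linear": [-0.5,0,3],"delta_rot": [0,0,0],"claw": -1},{"linear": [-0.5,0,7],"delta_rot": [0,0,0],"claw": -1},{"linear": [-0.5,0,10],"delta_rot": [0,0,0],"claw": -1},{"linear": [-0.5,0,11.2],"delta_rot": [0,0,0],"claw": -1},{"linear": [-0.5,0,11.2],"delta_rot": [0,0,0],"claw": -1}]'

```text
time_s: 17.23
tool_pos: [0.5376, -0.2386, 0.0337]
orientation: [-0.015, -3.14, -0.002]
ft_force: [0.1, 0.7, 0.0]
gripper_width: -0.0
```

Call:
play_rows --deltas '[{"linear": [0,0.8,0],"delta_rot": [0,0,0],"claw": -1},{"linear": [0,1.6,0],"delta_rot": [0,0,0],"claw": -1},{"linear": [0,2.2,0],"delta_rot": [0,0,0],"claw": -1},{"linear": [0,2.6,0],"delta_rot": [0,0,0],"claw": -1},{"linear": [0,3.0,0],"delta_rot": [0,0,0],"claw": -1}]'

```text
time_s: 17.85
tool_pos: [0.5381, -0.2095, 0.0346]
orientation: [0.017, 3.141, -0.0]
ft_force: [-0.4, 0.3, -1.3]
gripper_width: 0.0
```

Call:
play_rows --deltas '[{"linear": [0,0.2,0],"delta_rot": [0,0,0],"claw": -1},{"linear": [0,0.4,0],"delta_rot": [0,0,0],"claw": -1},{"linear": [0,0.6,0],"delta_rot": [0,0,0],"claw": -1},{"linear": [0,0.8,0],"delta_rot": [0,0,0],"claw": -1}]'

```text
time_s: 18.35
tool_pos: [0.538, -0.2024, 0.0344]
orientation: [0.017, 3.142, -0.002]
ft_force: [0.1, -2.2, -1.7]
gripper_width: -0.0001
```

```bash
python3 - <<'E'
from h import *
c=load('top15'); print(px2w(c,346.5,250,.097),px2w(c,281.6,250,.097)); st()
c=shot('top','top17'); cv2.imwrite('pics/crop17.png',cv2.resize(c['frame'][200:300,280:480],(800,400),interpolation=cv2.INTER_CUBIC))
E
```

```text
[ 0.54616013 -0.02303696  0.097     ] [0.5467363  0.06976654 0.097     ]
t 18.35 pos [ 0.538  -0.2024  0.0344] F [ 0.06 -2.22 -1.74] w -0.0001
[[-0.9999, 0.011, 0.0], [0.011, 0.9999, -0.0013], [-0.0, -0.0013, -1.0]]
```

View pics/crop17.png

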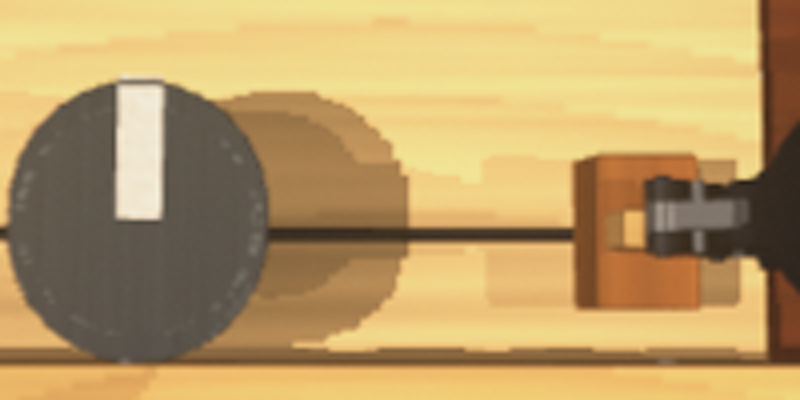

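Call:
play_rows --deltas '[{"linear": [0,0.8,0],"delta_rot": [0,0,0],"claw": -1},{"linear": [0,1.7,0],"delta_rot": [0,0,0],"claw": -1},{"linear": [0,2.7,0],"delta_rot": [0,0,0],"claw": -1},{"linear": [0,3.7,0],"delta_rot": [0,0,0],"claw": -1},{"linear": [0,4.7,0],"delta_rot": [0,0,0],"claw": -1}]'

```text
time_s: 19.02
tool_pos: [0.5385, -0.1539, 0.0344]
orientation: [-0.016, -3.141, -0.0]
ft_force: [0.4, -1.2, -1.1]
gripper_width: 0.0001
```

Call:
play_rows --deltas '[{"linear": [0,1.0,0],"delta_rot": [0,0,0],"claw": -1},{"linear": [0,2.0,0],"delta_rot": [0,0,0],"claw": -1},{"linear": [0,3.0,0],"delta_rot": [0,0,0],"claw": -1},{"linear": [0,3.8,0],"delta_rot": [0,0,0],"claw": -1},{"linear": [0,4.5,0],"delta_rot": [0,0,0],"claw": -1}]'

```text
time_s: 19.65
tool_pos: [0.539, -0.1092, 0.0344]
orientation: [-0.017, -3.141, -0.0]
ft_force: [0.2, -1.8, -0.4]
gripper_width: -0.0001
```

Call:
play_rows --deltas '[{"linear": [0,0.5,0],"delta_rot": [0,0,0],"claw": -1},{"linear": [0,1.0,0],"delta_rot": [0,0,0],"claw": -1},{"linear": [0,1.4,0],"delta_rot": [0,0,0],"claw": -1},{"linear": [0,1.7,0],"delta_rot": [0,0,0],"claw": -1},{"linear": [0,1.9,0],"delta_rot": [0,0,0],"claw": -1}]'

```text
time_s: 20.27
tool_pos: [0.5392, -0.0906, 0.0344]
orientation: [-0.017, -3.141, -0.0]
ft_force: [-0.8, -1.2, 0.1]
gripper_width: -0.0
```

```bash
python3 - <<'E'
from h import *
st()
c=shot('top','top18'); cv2.imwrite('pics/crop18.png',cv2.resize(c['frame'][200:300,280:440],(800,500),interpolation=cv2.INTER_CUBIC))
c=shot('side','side18'); ts(c,(.54,.023));cv2.imwrite('pics/crop18s.png',cv2.resize(c['frame'][150:310,260:440],(720,640),interpolation=cv2.INTER_CUBIC)[:600])
E
```

```text
t 20.275 pos [ 0.5392 -0.0906  0.0344] F [-0.84 -1.18  0.13] w -0.0
[[-0.9999, 0.0106, -0.0001], [0.0106, 0.9999, 0.0001], [0.0001, 0.0001, -1.0]]
strip n 272 ang -1.4 mean [0.5667 0.023 ] box [18.1 50.4] inner end [0.5419 0.0236]
```

View pics/crop18.png

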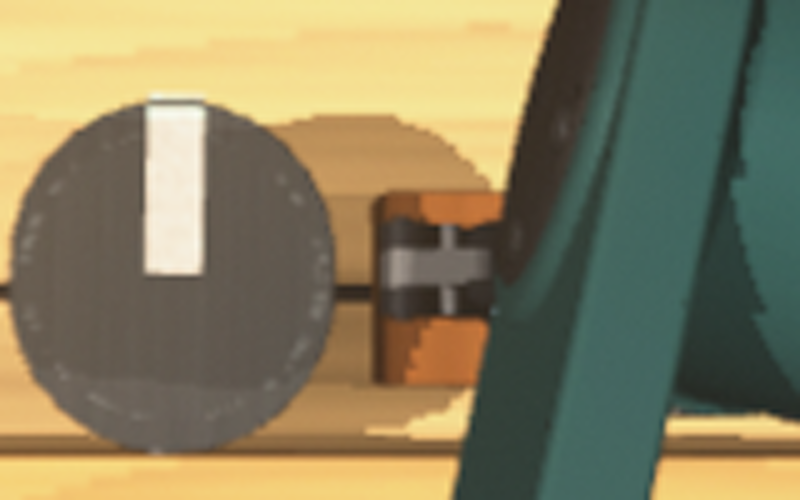

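View pics/crop18s.png

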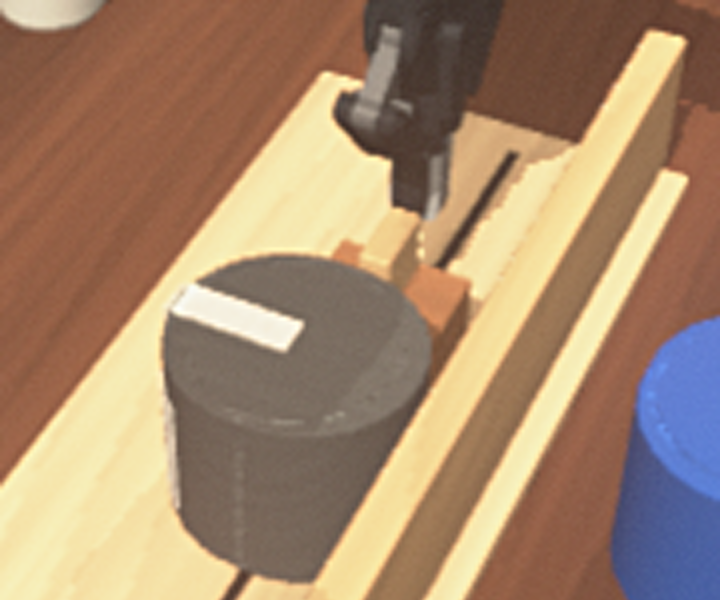

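```bash
python3 - <<'E'
from h import *
c=load('top18'); print(px2w(c,357.3,270,.053),px2w(c,354.8,270,.012),'tin edge',px2w(c,346.5,250,.097))
E
```

```text
[ 0.51803458 -0.04291454  0.053     ] [ 0.51861749 -0.04331399  0.012     ] tin edge [ 0.54616013 -0.02303696  0.097     ]
```

Call:
play_rows --deltas '[{"linear": [0,0.3,0],"delta_rot": [0,0,0],"claw": -1},{"linear": [0,0.6,0],"delta_rot": [0,0,0],"claw": -1},{"linear": [0,0.9,0],"delta_rot": [0,0,0],"claw": -1},{"linear": [0,1.2,0],"delta_rot": [0,0,0],"claw": -1},{"linear": [0,1.4,0],"delta_rot": [0,0,0],"claw": -1}]'

```text
time_s: 21.0
tool_pos: [0.5394, -0.0765, 0.0344]
orientation: [-0.017, -3.141, -0.0]
ft_force: [-0.5, -2.5, 0.2]
gripper_width: -0.0002
```

Call:
play_rows --deltas '[{"linear": [0,0.1,0],"delta_rot": [0,0,0],"claw": -1},{"linear": [0,0.2,0],"delta_rot": [0,0,0],"claw": -1}]'

```text
time_s: 21.25
tool_pos: [0.5394, -0.0747, 0.0344]
orientation: [-0.017, -3.141, -0.0]
ft_force: [-0.2, -1.5, -0.3]
gripper_width: 0.0001
```

```bash
python3 - <<'E'
from h import *
st()
c=shot('top','top19'); cv2.imwrite('pics/crop19.png',cv2.resize(c['frame'][220:290,310:390],(640,560),interpolation=cv2.INTER_CUBIC))
tt('top19b')
E
```

```text
t 21.25 pos [ 0.5394 -0.0747  0.0344] F [-0.22 -1.45 -0.32] w 0.0001
[[-0.9999, 0.0107, -0.0001], [0.0107, 0.9999, 0.0], [0.0001, 0.0, -1.0]]
top19b t 21.35 ang -1.9 ctr [0.54   0.0237] gap 51.8 nst 396 tcp [ 0.5394 -0.0746  0.0344] F [-1.2 -1.  -0.4]
```

View pics/crop19.png

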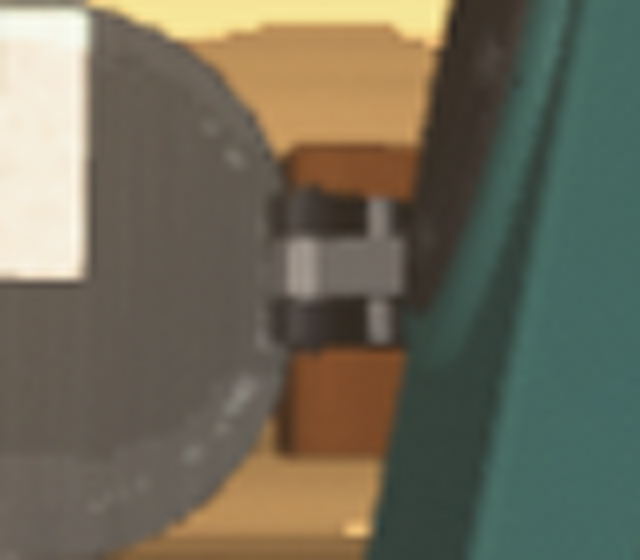

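```bash
python3 - <<'E'
from h import *
c=load('top19')
for u in (343,345,347,349,352,356): print(u,[px2w(c,u,v).round(3).tolist() for v in (246,253,261)])
E
```

```text
343 [[0.548, -0.013, 0.163], [0.539, -0.013, 0.162], [0.528, -0.013, 0.163]]
345 [[0.547, -0.015, 0.166], [0.538, -0.015, 0.166], [0.528, -0.015, 0.166]]
347 [[0.547, -0.018, 0.168], [0.538, -0.018, 0.167], [0.528, -0.018, 0.167]]
349 [[0.547, -0.02, 0.168], [0.538, -0.02, 0.168], [0.528, -0.02, 0.166]]
352 [[0.548, -0.025, 0.163], [0.538, -0.024, 0.171], [0.528, -0.024, 0.163]]
356 [[0.548, -0.03, 0.159], [0.538, -0.028, 0.175], [0.528, -0.03, 0.16]]
```

```bash
python3 - <<'E'
from h import *
c=shot('side','side19')
K=c['camera_matrix'];R=cv2.Rodrigues(c['rvec'])[0];t=np.ravel(c['tvec'])
v,u=np.mgrid[0:480,0:640]; d=c['depth']
P=(np.stack([(u-K[0,2])/K[0,0]*d,(v-K[1,2])/K[1,1]*d,d],-1)-t)@R
m=(abs(P[...,0]-.54)<.05)&(P[...,1]>-.09)&(P[...,1]<.0)&(P[...,2]>.1)&(d>0)
for lo in np.arange(.1,.2,.01):
    q=P[m&(P[...,2]>=lo)&(P[...,2]<lo+.01)]
    if len(q): print(round(lo,2),len(q),q[:,1].max().round(4))
cv2.imwrite('pics/crop20s.png',cv2.resize(c['frame'][130:300,260:440],(720,680),interpolation=cv2.INTER_CUBIC)[:600])
E
```

```text
0.1 49 -0.0599
0.11 39 -0.0463
0.12 89 -0.0369
0.13 78 -0.0289
0.14 122 -0.0213
0.15 139 -0.0129
0.16 258 -0.0115
0.17 230 -0.0212
0.18 143 -0.0314
0.19 93 -0.0351
```

View pics/crop20s.png

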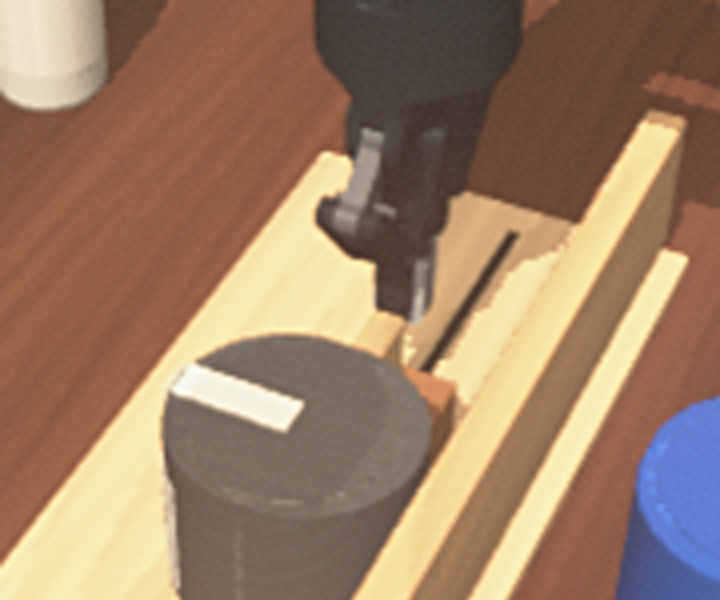

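Call:
play_rows --deltas '[{"linear": [0,0.06,0],"delta_rot": [0,0,0],"claw": -1},{"linear": [0,0.12,0],"delta_rot": [0,0,0],"claw": -1}]'

```text
time_s: 21.65
tool_pos: [0.5394, -0.0736, 0.0344]
orientation: [-0.017, -3.142, 0.0]
ft_force: [-0.5, -2.6, -0.7]
gripper_width: 0.0002
```

Call:
play_rows --deltas '[{"linear": [0,0.05,0],"delta_rot": [0,0,0],"claw": -1},{"linear": [0,0.05,0],"delta_rot": [0,0,0],"claw": -1}]'

```text
time_s: 21.9
tool_pos: [0.5395, -0.073, 0.0344]
orientation: [0.017, 3.142, 0.0]
ft_force: [-0.9, -1.8, 0.2]
gripper_width: -0.0002
```

Call:
play_rows --deltas '[{"linear": [0,0.04,0],"delta_rot": [0,0,0],"claw": -1},{"linear": [0,0.04,0],"delta_rot": [0,0,0],"claw": -1}]'

```text
time_s: 22.15
tool_pos: [0.5395, -0.0726, 0.0344]
orientation: [0.017, 3.142, 0.0]
ft_force: [-1.0, -2.6, -0.8]
gripper_width: -0.0
```

Call:
play_rows --deltas '[{"linear": [0,0.04,0],"delta_rot": [0,0,0],"claw": -1},{"linear": [0,0.04,0],"delta_rot": [0,0,0],"claw": -1}]'

```text
time_s: 22.4
tool_pos: [0.5395, -0.0725, 0.0344]
orientation: [0.017, 3.142, -0.001]
ft_force: [-0.8, -3.9, 0.2]
gripper_width: 0.0003
```

Call:
play_rows --deltas '[{"linear": [0,0.04,0],"delta_rot": [0,0,0],"claw": -1},{"linear": [0,0.04,0],"delta_rot": [0,0,0],"claw": -1}]'

```text
time_s: 22.65
tool_pos: [0.5395, -0.0724, 0.0344]
orientation: [0.017, 3.142, -0.002]
ft_force: [-0.6, -5.4, 0.2]
gripper_width: 0.0003
```

Call:
play_rows --deltas '[{"linear": [0,0.04,0],"delta_rot": [0,0,0],"claw": -1},{"linear": [0,0.04,0],"delta_rot": [0,0,0],"claw": -1}]'

```text
time_s: 22.9
tool_pos: [0.5395, -0.0721, 0.0344]
orientation: [0.017, 3.141, -0.002]
ft_force: [-0.8, -4.7, -0.8]
gripper_width: -0.0003
```

The force rose from about 2 N to 5 N and motion stalled at TCP y = -0.0725, so the stop is touching the tin. I'll back off now.

Call:
play_rows --deltas '[{"linear": [0,-0.3,0],"delta_rot": [0,0,0],"claw": -1},{"linear": [0,-1.5,0],"delta_rot": [0,0,0],"claw": -1},{"linear": [0,-4,0],"delta_rot": [0,0,0],"claw": -1},{"linear": [0,-8,0],"delta_rot": [0,0,0],"claw": -1},{"linear": [0,-12,0],"delta_rot": [0,0,0],"claw": -1}]'

```text
time_s: 23.52
tool_pos: [0.5386, -0.1924, 0.0346]
orientation: [0.016, 3.14, 0.002]
ft_force: [0.9, 0.4, 0.1]
gripper_width: 0.0
```

Call:
play_rows --deltas '[{"linear": [0,-3,-3],"delta_rot": [0,0,0],"claw": -1},{"linear": [0,-5,-9],"delta_rot": [0,0,0],"claw": -1},{"linear": [0,-6,-15],"delta_rot": [0,0,0],"claw": -1},{"linear": [0,-6,-15],"delta_rot": [0,0,0],"claw": -1},{"linear": [0,-6,-15],"delta_rot": [0,0,0],"claw": -1}]'

```text
time_s: 24.15
tool_pos: [0.5375, -0.2514, 0.1842]
orientation: [0.017, 3.141, 0.001]
ft_force: [0.5, 0.4, -1.0]
gripper_width: 0.0
```

```bash
python3 - <<'E'
from h import *
st()
c=shot('top','top21'); print(tin(c)); tt('top21b')
print('stop',px2w(c,350,250,.097))
cv2.imwrite('pics/crop21.png',cv2.resize(c['frame'][210:310,270:430],(800,500),interpolation=cv2.INTER_CUBIC))
s=shot('side','side21'); ts(s,(.54,.024))
K=s['camera_matrix']
for c,ctr in((load('top21'),(.54,.024)),(s,(.54,.024))):
    K=c['camera_matrix'];R=cv2.Rodrigues(c['rvec'])[0];t=np.ravel(c['tvec'])
    v,u=np.mgrid[0:480,0:640]; d=c['depth']
    P=(np.stack([(u-K[0,2])/K[0,0]*d,(v-K[1,2])/K[1,1]*d,d],-1)-t)@R
    Q=P[(np.hypot(P[...,0]-ctr[0],P[...,1]-ctr[1])<.043)&(P[...,2]>.08)&(P[...,2]<.108)]
    print(np.linalg.lstsq(np.c_[Q[:,:2]-ctr,np.ones(len(Q))],Q[:,2],rcond=None)[0].round(4))
E
```

```text
t 24.15 pos [ 0.5375 -0.2514  0.1842] F [ 0.54  0.37 -0.97] w 0.0
[[-0.9999, 0.0108, 0.0005], [0.0108, 0.9999, 0.0008], [-0.0005, 0.0008, -1.0]]
{'ctr': array([0.53969297, 0.02445076]), 'axes': array([0.09347335, 0.10101619]), 'eang': 88.239501953125, 'strip': array([0.56420133, 0.02343722]), 'npx': np.int64(3717), 'nst': 362, 'ang': np.float64(0.1389100242472305), 'ang2': np.float64(-2.3681203666770636), 'rect': ((5658.89599609375, 234.26287841796875), (143.68930053710938, 503.3705139160156), 89.56586456298828)}
top21b t 24.25 ang -0.0 ctr [0.5386 0.0235] gap 50.4 nst 364 tcp [ 0.5367 -0.2506  0.182 ] F [-0.  -0.2 -0.3]
stop [ 0.54612891 -0.02806572  0.097     ]
strip n 273 ang -1.6 mean [0.5668 0.0233] box [17.6 50.4] inner end [0.5418 0.0239]
[-0.0005 -0.0026  0.0973]
[ 0.0049 -0.0009  0.0972]
```

View pics/crop21.png

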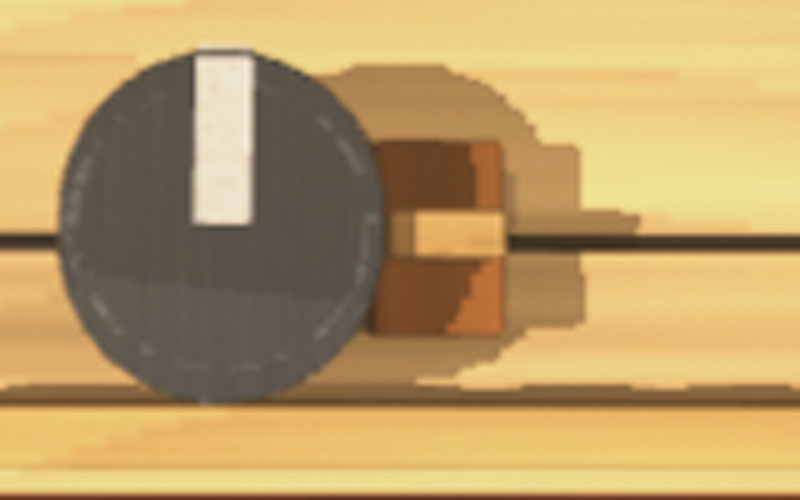

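View pics/side21.png

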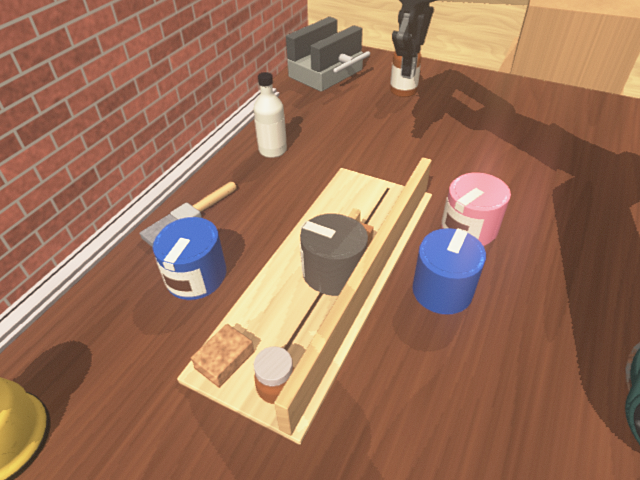

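The label faces out, the lid is level, the tin meets the rail (its lid edge reaches the rail line at crop (205,402)) and the stop face is at the tin. The jar and block have not moved, and the hand is well clear. Handing in.

```bash
python3 - <<'E'
from h import *
print(finish_job())
E
```

```text
the job is handed in; nothing more can be done
None
```

The job is handed in at about 24 s of the 72 s allowed, and my last checks found nothing out of place.

- **Pushing back:** I pushed the tin to the rail with the shut fingertips until it stopped and the force rose to about 7 N.
- **Rolling:** I rolled it along the rail in three light strokes. The highest force I read was 9.3 N, below the 14 N that dents the tin. While pressed, the lid tilted by about 1°, and it was level again once released.
- **Stop:** I pushed the stop from behind until the force rose from about 2 N to about 5 N and it stalled against the tin, then took the hand away. The tin may have shifted by about 0.3 mm in the last step.

**Last checks**
- **Label:** it faces within about 1° of straight out. The two cameras disagreed slightly: -1.6° from the side and about 0° from the top, against a target of about -0.5°.
- **Rail:** the tin is against the rail to within the measuring error of about 1 mm.
- **Stop contact:** I judged it from the force and the top picture, because the lid's edge hides the contact itself.
- **Jar and sanding block:** they look unmoved in the pictures; I did not measure them.

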